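Close up the seed chest

ROBOT

A 7-joint arm with a two-finger parallel gripper is mounted at the origin on the work surface. World frame = base frame: x ahead of the robot, y to its left, z up, the work surface at z = 0. Lengths are in m, angles in rad, forces in N, time in s.
With the tool pointing down it reaches from about 0.425 to 0.8 m from the base axis. Payload 8.3 kg.
Tool frame: the origin (TCP) lies at the centre of the arm's flange, where the gripper is bolted on; the fingertips stand 173 mm ahead of it and the grasp point (between the pads) lies 155 mm ahead of it; z points along the fingers, y is the line along which they close (so a half turn about z gives the same grasp; the last joint's range is limited). The gripper opens to 85 mm and grips with 20 to 120 N. Pads are 22 mm wide; open, the fingers measure 114 mm over their backs; the gripper's body (76 mm by 85 mm) begins 54 mm behind the grasp point. The pads swing forward as they close: fully open they stand 13 mm farther back than shut.
Start: joints at [-1.287, 0.383, 0.016, 1.37, -0.006, 1.388, -0.046], TCP at [0.212, 0.588, 0.405] pointing down, gripper open.
Joint ranges: [-2.95, 2.95], [-0.25, 2.06], [-1.52, 1.56], [0.18, 2.33], [-1.44, 4.58], [0.02, 2.06], [-3.01, 3.01]. Speed limits (rad/s): [2.39, 2.39, 3.01, 3.01, 3.14, 3.14, 3.14].

INTERFACE

Orientations are given as a rotation vector (axis times angle).
In Python, from cell import monitor, cams, robot gives the robot as it stands.
- The arm moves only by the tool play_rows, never from a script. Its argument "targets" is a list of rows, each a list of 3 entries, a list of its own where there are three numbers: the opening, from 0 (shut) to 1 (fully open), then the shift along the world's x, y, z in cm, then the turn about the world's z in rad. A call has 1 to 10 rows; each row shifts and turns the commanded pose from where the row before left it; what a row does not reach is not made up. A row lasts 1/10 s, in which the tool goes at most 50 mm and 8.59 degrees, less where a joint would pass 70% of its speed; a pose out of reach is approached as far as the arm can. A call is refused whole if a number of a shift passes 5 or a number of a turn 0.15, either way. A call with a gripper value outside its range is refused whole. The fingers move at their own pace and stop on an object; "force" is the grip in N (left out, the last holds). Time passes only in rows, so rows that do not move let the fingers close. It gives the time, the measured TCP pose, the force, the opening and the grip force at its end, in the units of the state.
- monitor.get_obs(): the state, without advancing time (a new reading comes with each control period).
- cams.capture(name): name is "scene" or "top"; returns a dict with "image" (400x640x3 uint8, red, green, blue), "K" (3x3 intrinsics, pixels), "rvec" (rotation vector, rad) and "tvec" (3), from world to camera coordinates, as OpenCV has them. Camera axes: x right, y down, z forward; pixel columns grow to the right and rows downward; lengths in m; the calibration is good to about 2 mm. A picture is of the moment at which its call begins. There is no depth.
- robot.job_done(): hands the job in; it is judged then, once.
The state is a dict: "time": time; "joint_positions": joint angles; "qd": joint speeds; "joint_torque": joint torques, N m; "ee_pos": TCP position; "eef_rot": TCP orientation; "contact_force": force on the tool from outside, world axes, zero at the start; "torque": the same for the moment, N m; "grip_width": finger opening in m; "grip_force": force on a finger pad.
Only numpy, scipy, OpenCV 4.12 (cv2) and the standard library are available. Lean on these libraries where they do the work, as an engineer would, in place of code of your own. Each camera call takes 0.05 s, during which the arm holds its last target. There are 200 camera calls.

TASK

Close up the seed-packet chest on the bench: push both open drawers fully home and push the green lid down until it lies fully shut, in whichever order. Only push, without slamming - do not pull a drawer further out or throw the lid further back - and leave the two terracotta pots and the bottle standing where they are.

Things in the scene. Friction and masses are not known exactly. Their poses are not given: they have to be found in the camera images.
- chest: light-wood seed chest, fixed to the bench, 130 mm deep (x), 300 wide (y), 100 high without lid; turned up to 0.25 rad. Origin at the centre of its underside (z = 0). +x from its front (drawers, facing the robot) to its back, +y to its left seen from the robot, z up. Two drawers side by side below, an open tray of seed packets above, lid hinged along the back top edge.
- drawer_left (a joint): left drawer as seen from the robot. Value in m: 0 = fully home, front flush with the chest; grows as it comes out towards the robot (chest -x); starts at 0.025 to 0.060, stop at 0.090. Wooden front 134 mm wide, from 7 to 57 mm above the bench, centred at chest y = +73 mm. About 1.5 N of friction, no spring: stays where it is left.
- left_knob (a point): centre of the flat front face of the left drawer's brass knob (24 mm diameter head, standing 25 mm out from the drawer front); in the chest's frame x = -90 mm - drawer value, y = +73 mm, z = 36 mm. Axes parallel to the chest's. A good place to push.
- drawer_right (a joint): right drawer as seen from the robot. Value in m: 0 = fully home, front flush with the chest; grows as it comes out towards the robot (chest -x); starts at 0.025 to 0.060, stop at 0.090. Wooden front 134 mm wide, from 7 to 57 mm above the bench, centred at chest y = -73 mm. About 1.5 N of friction, no spring: stays where it is left.
- right_knob (a point): centre of the flat front face of the right drawer's brass knob (24 mm diameter head, standing 25 mm out from the drawer front); in the chest's frame x = -90 mm - drawer value, y = -73 mm, z = 36 mm. Axes parallel to the chest's. A good place to push.
- lid (a joint): green lid of the chest. Value in rad: 0 = shut, lying flat on the chest, top face 110 mm above the bench; pi/2 = standing upright on the back edge; starts at 1.0 to 1.4 (free edge up, leaning over the chest). A stiff hinge: it stays at any angle and needs about 1 to 7 N near its free edge to turn down.
- lid_hinge (a point): middle of the lid's hinge line, at chest x = +65 mm, y = 0, z = 100 mm, running along chest y. The lid is a flat board 132 mm (from hinge to free edge) x 300 mm x 10 mm, no handle; the hinge line lies on its underside, so its outer face (on top when shut) is 10 mm off it. Axes turn with the lid, as for lid_edge.
- lid_edge (a point): middle of the lid's free edge, on the outer face (on top when shut), 132 mm from the hinge line and 10 mm out. Axes turn with the lid: x from free edge to hinge, y along the hinge, z out of the outer face.
- small_pot: loose small terracotta pot, 56 mm rim diameter, 52 mm high, standing in front of the chest midway between the two drawers, about 165 to 190 mm before the chest's centre; origin at the centre of its underside. Leave alone.
- big_pot: loose large terracotta pot, 102 mm rim diameter, 95 mm high, standing to one side of the chest (either side); origin at the centre of its underside. Leave alone.
- feed: loose green plant-feed bottle with yellow cap, 64 mm diameter, 160 mm high, standing on the other side of the chest; origin at the centre of its underside. Leave alone.

How it is judged:
At the end, for the whole second after the job is handed in: Both drawers are within 4 mm of fully home and the lid within 0.045 rad (6 mm at its free edge) of shut; both pots and the bottle stand upright within 15 mm of where they were (value of joint each of drawer_left, drawer_right below 0.004 m and value of joint lid below 0.045 rad and distance of each of small_pot, big_pot, feed from where it was at the start of the episode below 0.015 m and angle between each of small_pot, big_pot, feed's own z axis and vertical below 0.15 rad); the robot touches nothing.
It fails at once if a pot or the bottle is lifted, carried, tipped or pushed more than 20 mm (distance of any of small_pot, big_pot, feed from where it was at the start of the episode above 0.02 m or angle between any of small_pot, big_pot, feed's own z axis and vertical above 0.35 rad).
It fails at once if a drawer is pulled out beyond 75 mm (value of joint any of drawer_left, drawer_right above 0.075 m).
It fails at once if the lid is thrown back past upright (1.6 rad) (value of joint lid above 1.6 rad).
It fails at once if the lid is slammed (faster than 4 rad/s) (velocity of joint lid below -4 rad/s).
It fails at once if a drawer is slammed (faster than 0.5 m/s) (velocity of joint any of drawer_left, drawer_right below -0.5 m/s).
It also fails if it takes over 51 s, if anything falls off the work surface, if the arm or the gripper's body presses on something with over 40 N, if the wrist force passes 120 N, or if a joint passes its speed limit or range.

## Working session

There is one attempt and no reset: what is moved stays moved. The work goes in short steps, Python scripts to look and compute and a tool call to move; the robot and the scene stay as the last step left them, time stands still between calls to the robot, and variables do not carry over. Pictures are saved under pics/ and viewed, at most 10 in all, crops included, and the job is handed in when it is done.

Besides the shell and the picture viewer there is one more tool, called after "Emit:" as a command line: name --argument value ..., lists and objects as JSON in quotes. play_rows: Moves the arm, as the interface text tells. Its arguments: {"type":"object","properties":{"targets":{"type":"array"},"force":{"type":"number"}},"required":["targets"]}

```bash
ls; mkdir -p pics; python3 - <<'E'
from cell import monitor,cams,robot
import cv2,numpy as np,pickle
d={}
for n in("scene","top"):
    c=cams.capture(n); d[n]=c; cv2.imwrite(f"pics/{n}0.png",c["image"][:,:,::-1]); print(n,c["K"].tolist(),c["rvec"],c["tvec"], -cv2.Rodrigues(np.array(c["rvec"]))[0].T@np.array(c["tvec"]).ravel())
pickle.dump(d,open("c0.pkl","wb"))
o=monitor.get_obs();print(o)
E
```

```text
pics
scene [[512.0365892641696, 0.0, 323.3793370173917], [0.0, 512.0365892641696, 204.98842069248724], [0.0, 0.0, 1.0]] [ 2.43860194 -0.70548492  0.22789398] [-0.4710852  0.3513933  1.1589609] [ 0.19026541 -0.57657495  1.14889045]
top [[460.90386197767424, 0.0, 319.84299454555264], [0.0, 460.90386197767424, 199.44984764456123], [0.0, 0.0, 1.0]] [ 2.1427176  -2.11641504  0.18294117] [0.04893421 0.5945637  1.0065906 ] [0.41106659 0.05274825 1.09424269]
{'time': 0.1, 'joint_positions': array([-1.28689532,  0.38414228,  0.01638312,  1.37107688, -0.00632609,
        1.3881776 , -0.04646108]), 'qd': array([-0.00039177, -0.00182147, -0.00161433, -0.00124232,  0.0002491 ,
        0.00077259,  0.00128945]), 'joint_torque': array([ 1.83846612e-03, -6.29131079e+01,  8.46953932e-01, -3.72754991e+01,
        1.67969515e-02,  1.04530217e-02,  5.02939804e-05]), 'ee_pos': array([0.21233964, 0.58766002, 0.4037734 ]), 'eef_rot': array([-5.41836774e-01, -3.09420766e+00,  2.71694202e-03]), 'contact_force': array([-0.16992769, -0.22726774,  0.27364069]), 'torque': array([-0.00407242, -0.02560545, -0.01733788]), 'grip_force': 0.0, 'grip_width': 0.08560251845769788}
```

View pics/scene0.png

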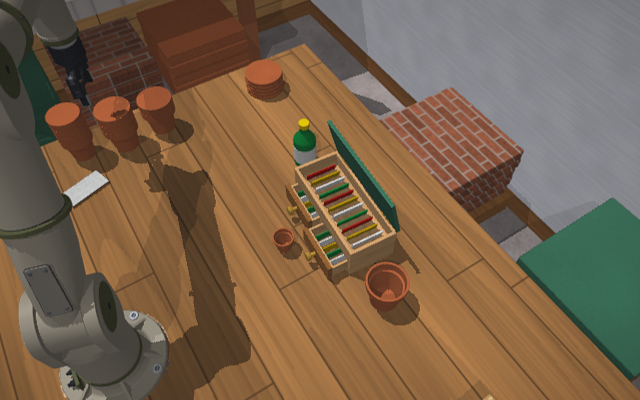

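View pics/top0.png

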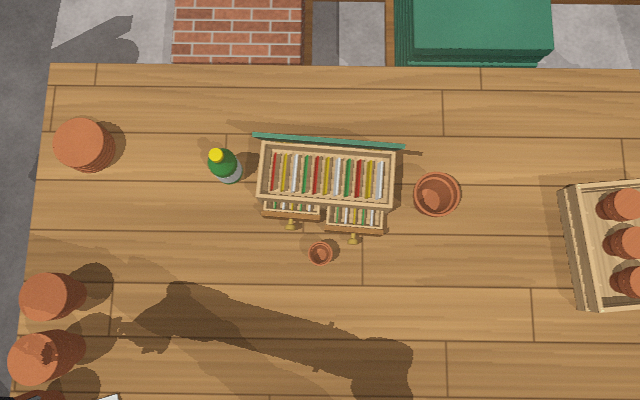

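The views show the chest at about (330,175) in top. The bottle is on its left (222,165), the big pot on its right (437,194), the small pot at (320,252), and the knobs at about (291,224) and (353,239). I'll zoom in and measure.

```bash
cat > h.py <<'E'
import cv2,numpy as np
def ray(c,uv):
    R=cv2.Rodrigues(np.array(c["rvec"],float))[0];t=np.array(c["tvec"],float).ravel()
    p=cv2.undistortPoints(np.array([[uv]],float),np.array(c["K"]),None)[0,0]
    return -R.T@t, R.T@np.array([*p,1])
def onz(c,uv,z):
    o,d=ray(c,uv); return o+d*(z-o[2])/d[2]
def tri(c1,u1,c2,u2):
    P=[]
    for c in(c1,c2):
        R=cv2.Rodrigues(np.array(c["rvec"],float))[0];P.append(np.array(c["K"])@np.c_[R,np.array(c["tvec"]).ravel()])
    X=cv2.triangulatePoints(P[0],P[1],np.array(u1,float),np.array(u2,float)).ravel();return X[:3]/X[3]
def proj(c,X): return cv2.projectPoints(np.atleast_2d(np.array(X,float)),np.array(c["rvec"],float),np.array(c["tvec"],float),np.array(c["K"]),None)[0][:,0]
E
python3 - <<'E'
import pickle,cv2
from h import *
d=pickle.load(open("c0.pkl","rb"))
im=d["top"]["image"][120:280,240:440,::-1]; cv2.imwrite("pics/t1.png",cv2.resize(im,None,fx=3.75,fy=3.75,interpolation=cv2.INTER_CUBIC)[:600])
im=d["scene"]["image"][115:275,265:415,::-1]; cv2.imwrite("pics/s1.png",cv2.resize(im,None,fx=3.75,fy=3.75,interpolation=cv2.INTER_CUBIC))
E
```

```text
(no output)
```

View pics/t1.png

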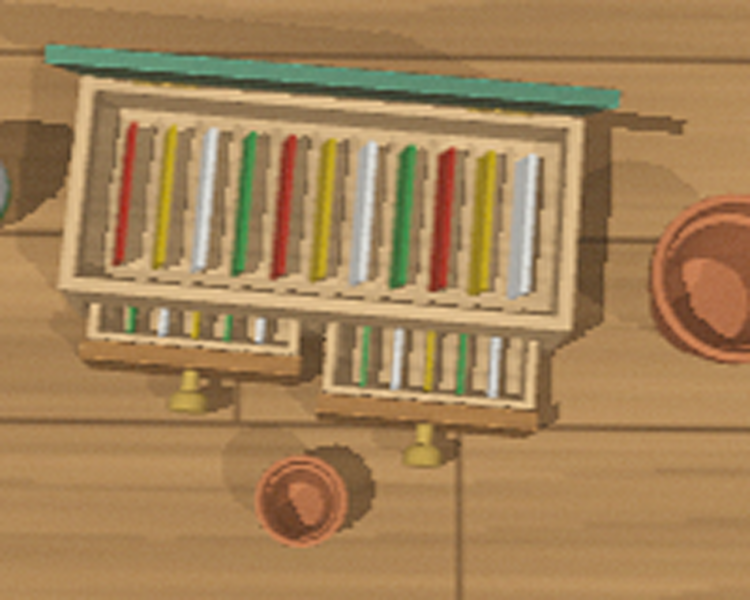

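View pics/s1.png

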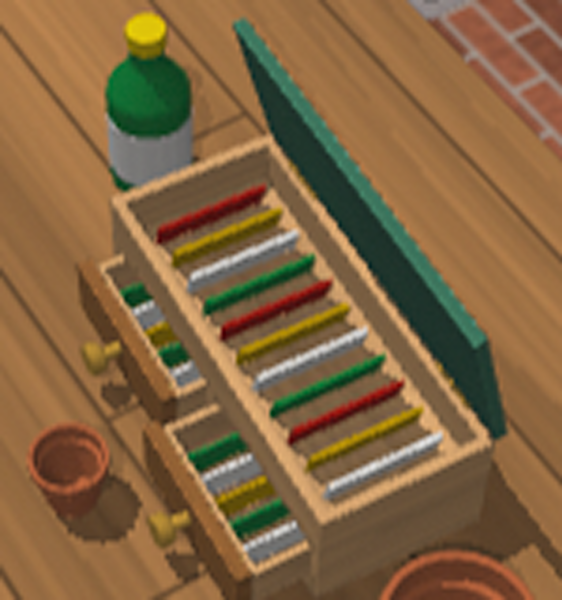

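Crop positions used: tray corners in the top crop are front left (60,290), front right (573,330), back left (80,78) and back right (585,117). The knob faces are at about (186,408) and (421,465), and the lid edge runs from (45,50) to (620,92).

```bash
python3 - <<'E'
import pickle
from h import *
np.set_printoptions(precision=4,suppress=True)
d=pickle.load(open("c0.pkl","rb"));T=d["top"];S=d["scene"]
t=lambda u,v:(240+u/3.75-.5,120+v/3.75-.5)
s=lambda u,v:(265+u/3.75-.5,115+v/3.75-.5)
fl,fr,bl,br=[onz(T,t(*p),.1) for p in((60,290),(573,330),(80,78),(585,117))]
print(fl,fr,bl,br,[np.linalg.norm(a-b) for a,b in((fl,fr),(bl,br),(fl,bl),(fr,br))])
yv=(fl-fr)+(bl-br);th=np.arctan2(-yv[0],yv[1]);C=(fl+fr+bl+br)/4;C[2]=0;print("C",C,"th",th)
R=np.array([[np.cos(th),-np.sin(th),0],[np.sin(th),np.cos(th),0],[0,0,1]])
loc=lambda X:R.T@(X-C)
print("scene corners z=.1", [loc(onz(S,s(*p),.1)) for p in((115,200),(318,522),(268,140),(490,442))])
for n,p,q in(("L",(188,400),(93,357)),("R",(422,456),(163,529))):
    X=onz(T,t(*p),.042);print(n,"top",X,loc(X),"tri",loc(tri(T,t(*p),S,s(*q))))
X=[]
for n,p,q in(("lidL",(46,47),(240,20)),("lidR",(620,93),(487,342))):
    x=tri(T,t(*p),S,s(*q));l=loc(x);print(n,x,l,"ang",np.arctan2(l[2]-.1,.065-l[0]))
print("pot",onz(T,t(303,503),.052),loc(onz(T,t(303,503),.052)))
hsv=cv2.cvtColor(T["image"],cv2.COLOR_RGB2HSV)
print("bigpot",onz(T,(437,194.5),.095),"cap",onz(T,(216,155.5),.16))
E
```

```text
[0.5896 0.1973 0.1   ] [ 0.5696 -0.1023  0.1   ] [0.7184 0.19   0.1   ] [ 0.6979 -0.1113  0.1   ] [np.float64(0.30019508882823237), np.float64(0.3020020719784328), np.float64(0.1290501858023649), np.float64(0.12870312283048144)]
C [0.6439 0.0434 0.    ] th -0.06723971763411132
scene corners z=.1 [array([-0.0618,  0.1481,  0.1   ]), array([-0.067 , -0.1466,  0.1   ]), array([0.0609, 0.1457, 0.1   ]), array([ 0.0606, -0.148 ,  0.1   ])]
L top [0.5325 0.1248 0.042 ] [-0.1165  0.0738  0.042 ] tri [-0.1176  0.0745  0.0374]
R top [ 0.5001 -0.0183  0.042 ] [-0.1393 -0.0713  0.042 ] tri [-0.1391 -0.0716  0.036 ]
lidL [0.6942 0.1912 0.2273] [0.0403 0.1508 0.2273] ang 1.3793009971885
lidR [ 0.6739 -0.1085  0.2275] [ 0.0402 -0.1496  0.2275] ang 1.3787181663620425
pot [0.4702 0.0537 0.052 ] [-0.174  -0.0014  0.052 ]
bigpot [ 0.6006 -0.202   0.095 ] cap [0.6657 0.2745 0.16  ]
```

Everything agrees with the given sizes: the chest is at (0.644, 0.043) turned by -0.067 rad, the left drawer is out about 28 mm and the right about 50 mm, and the lid is at about 1.3 rad. I'll set out with the gripper shut, staying high.

Emit:
play_rows --targets '[[0, [2.3, -3.8, 0], 0.05], [0, [2.3, -3.8, 0], 0.05], [0, [2.3, -3.8, 0], 0.05], [0, [2.3, -3.8, 0], 0.05], [0, [2.3, -3.8, 0], 0.05], [0, [2.3, -3.8, 0], 0.03], [0, [2.3, -3.8, 0], 0], [0, [2.3, -3.8, 0], 0], [0, [2.3, -3.8, 0], 0], [0, [2.3, -3.8, 0], 0]]' --force 40

```text
time: 1.1
ee_pos: [0.4429, 0.206, 0.4045]
eef_rot: [-0.105, -3.14, 0.0]
contact_force: [0.9, 0.5, 0.5]
grip_width: 0.0001
grip_force: 0.0
```

Emit:
play_rows --targets '[[0, [2.2, -4.0, 0], 0], [0, [2.0, -4.0, -1], 0], [0, [0, 0, -4], 0], [0, [0, 0, -4], 0], [0, [0, 0, -4], 0], [0, [0, 0, -3], 0], [0, [0, 0, 0], 0], [0, [0, 0, 0], 0]]'

```text
time: 1.9
ee_pos: [0.4845, 0.1278, 0.245]
eef_rot: [-0.105, -3.139, 0.001]
contact_force: [1.7, 0.3, 0.4]
grip_width: 0.0003
grip_force: 0.0
```

```bash
python3 - <<'E'
from cell import monitor,cams
import cv2
print(monitor.get_obs()["ee_pos"])
a=cams.capture("scene")["image"][100:300,240:420,::-1]; cv2.imwrite("pics/a.png",cv2.resize(a,None,fx=3,fy=3,interpolation=cv2.INTER_CUBIC))
E
```

```text
[0.48447992 0.12776538 0.24504775]
```

View pics/a.png

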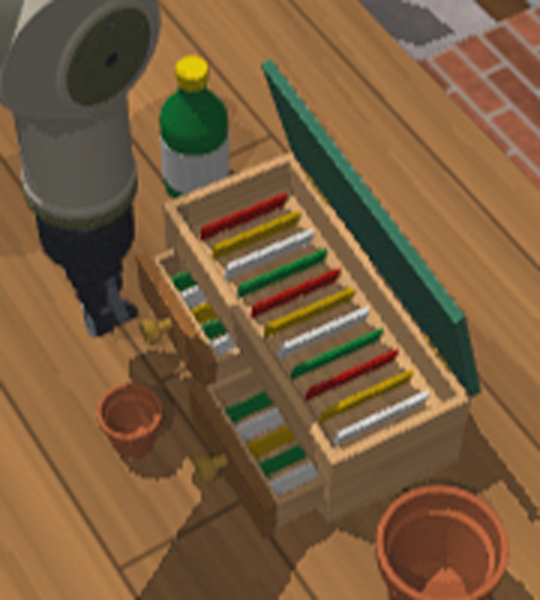

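The gripper stands just in front of the left knob (about (155,330) in the crop), in line with it and clear of the small pot. Next: lower and push.

Emit:
play_rows --targets '[[0, [0, 0, -2], 0], [0, [0, -0.2, -1.6], 0], [0, [1.2, -0.1, 0], 0], [0, [1, -0.1, 0], 0], [0, [0.7, 0, 0], 0], [0, [0.7, 0, 0], 0], [0, [0.7, 0, 0], 0], [0, [0.7, -0.1, 0], 0], [0, [0.5, 0, 0], 0], [0, [0, 0, 0], 0]]'

```text
time: 2.95
ee_pos: [0.5401, 0.1227, 0.2087]
eef_rot: [0.105, 3.139, -0.0]
contact_force: [-0.7, 1.2, -0.0]
grip_width: -0.0002
grip_force: 0.0
```

Emit:
play_rows --targets '[[0, [0.4, 0, 0], 0], [0, [0.4, 0, 0], 0], [0, [0, 0, 0], 0]]'

```text
time: 3.25
ee_pos: [0.5476, 0.1227, 0.2085]
eef_rot: [-0.105, -3.14, 0.0]
contact_force: [-1.1, -0.4, -1.0]
grip_width: 0.0001
grip_force: 0.5
```

Emit:
play_rows --targets '[[0, [0.3, 0, 0], 0], [0, [0.3, 0, 0], 0], [0, [0, 0, 0], 0]]'

```text
time: 3.55
ee_pos: [0.5498, 0.1231, 0.2076]
eef_rot: [-0.103, -3.128, 0.001]
contact_force: [-23.3, -1.5, 15.3]
grip_width: -0.0002
grip_force: 11.6
```

The left drawer hit its stop at the predicted place. I'll back off, rise over the small pot and go to the right knob.

Emit:
play_rows --targets '[[0, [-1.5, 0.1, 0], 0], [0, [-2.5, 0.1, 0], 0], [0, [0, 0, 4], 0], [0, [-1, 0, 4], 0], [0, [-1, -3.5, 0], 0], [0, [-1, -4, 0], 0], [0, [-1, -4, 0], 0], [0, [-1, -3, 0], 0], [0, [0, 0, 0], 0]]'

```text
time: 4.45
ee_pos: [0.4624, -0.0249, 0.2891]
eef_rot: [0.116, 3.138, -0.001]
contact_force: [0.0, -0.7, 0.2]
grip_width: 0.0002
grip_force: 0.0
```

Emit:
play_rows --targets '[[0, [0, 0.5, -4], 0], [0, [0, 0, -4], 0], [0, [1, 0, 0], 0], [0, [1, -0.1, 0], 0], [0, [0.8, 0, 0], 0], [0, [0.8, -0.1, 0], 0], [0, [0.8, 0, 0], 0], [0, [0.8, -0.1, 0], 0], [0, [0.8, 0, 0], 0], [0, [0.8, 0, 0], 0]]'

```text
time: 5.45
ee_pos: [0.5321, -0.0185, 0.2089]
eef_rot: [0.105, 3.14, -0.0]
contact_force: [-2.7, -0.8, 0.2]
grip_width: -0.0002
grip_force: 0.9
```

Emit:
play_rows --targets '[[0, [0.4, -0.2, 0], 0], [0, [0.4, 0, 0], 0], [0, [0.3, 0, 0], 0], [0, [0, 0, 0], 0]]'

```text
time: 5.85
ee_pos: [0.5394, -0.0204, 0.2075]
eef_rot: [-0.105, -3.129, -0.001]
contact_force: [-19.5, 0.4, 14.2]
grip_width: 0.0002
grip_force: 10.0
```

The right drawer is home too. I'll back off, rise and pass over the lid to come down behind it.

Emit:
play_rows --targets '[[0, [-1.5, 0.1, 0], 0], [0, [-2, 0.1, 0], 0], [0, [0, 0, 4.5], 0], [0, [0, 0, 4.5], 0], [0, [0, 0, 4.5], 0], [0, [0, 0, 4.5], 0], [0, [0, 0, 4.5], 0], [0, [0, 0, 4], 0], [0, [2, 1, 0], 0], [0, [0, 0, 0], 0]]'

```text
time: 6.85
ee_pos: [0.5288, -0.0067, 0.4748]
eef_rot: [0.101, 3.137, 0.001]
contact_force: [-0.3, 0.4, -0.7]
grip_width: -0.0003
grip_force: 0.0
```

Emit:
play_rows --targets '[[0, [3.5, 1, 0], 0], [0, [4, 1, 0], 0], [0, [4, 1, 0], 0], [0, [4, 1, 0], 0], [0, [3, 0.6, 0], 0], [0, [0, 0, 0], 0], [0, [0, 0, 0], 0]]'

```text
time: 7.55
ee_pos: [0.7129, 0.0375, 0.4715]
eef_rot: [-0.106, -3.137, 0.002]
contact_force: [0.2, -0.2, -0.3]
grip_width: -0.0003
grip_force: 0.0
```

Emit:
play_rows --targets '[[0, [0.7, 0, 0], 0], [0, [0, 0, -2.5], 0], [0, [0, 0, -2.5], 0], [0, [0, 0, -2.5], 0], [0, [0, 0, -2.3], 0], [0, [0, 0, 0], 0]]'

```text
time: 8.15
ee_pos: [0.7177, 0.0374, 0.3729]
eef_rot: [-0.106, -3.134, 0.0]
contact_force: [-0.6, 0.2, -0.8]
grip_width: -0.0001
grip_force: 0.0
```

```bash
python3 - <<'E'
from cell import monitor,cams
import cv2
print(monitor.get_obs()["ee_pos"])
a=cams.capture("scene")["image"][80:300,230:450,::-1]; cv2.imwrite("pics/b.png",cv2.resize(a,None,fx=2.7,fy=2.7,interpolation=cv2.INTER_CUBIC))
E
```

```text
[0.71771031 0.03742541 0.37289025]
```

View pics/b.png

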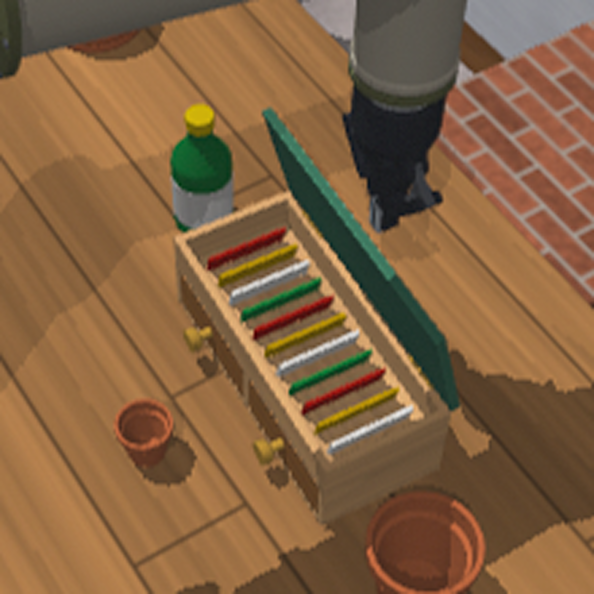

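The finger is behind the middle of the lid (tip at about (385,225) in the crop) and both drawers look flush. I'll push the lid over along its arc.

Emit:
play_rows --targets '[[0, [-1, 0.1, 0], 0], [0, [-1, 0.1, 0], 0], [0, [-0.9, 0, 0], 0], [0, [-0.9, 0.1, 0], 0], [0, [-1, 0.1, -0.4], 0], [0, [-1, 0, -0.4], 0], [0, [-0.9, 0.1, -0.7], 0], [0, [-0.8, 0, -0.7], 0]]'

```text
time: 9.0
ee_pos: [0.6444, 0.0424, 0.3576]
eef_rot: [0.105, 3.134, 0.002]
contact_force: [2.0, 2.0, 4.0]
grip_width: -0.0002
grip_force: 1.6
```

Emit:
play_rows --targets '[[0, [-0.7, 0.1, -0.9], 0], [0, [-0.7, 0, -0.9], 0], [0, [-0.5, 0, -1], 0], [0, [-0.5, 0.1, -1], 0], [0, [-0.3, 0, -1], 0], [0, [-0.3, 0, -1], 0], [0, [0, 0, 0], 0]]'

```text
time: 9.7
ee_pos: [0.6137, 0.0449, 0.2937]
eef_rot: [-0.105, -3.137, 0.001]
contact_force: [-0.2, 0.0, -0.3]
grip_width: 0.0002
grip_force: 0.0
```

Emit:
play_rows --targets '[[0, [0, 0, -0.5], 0], [0, [0, 0, -0.5], 0], [0, [0, 0, 0], 0]]'

```text
time: 10.0
ee_pos: [0.6144, 0.0449, 0.2849]
eef_rot: [-0.105, -3.139, 0.001]
contact_force: [-0.1, 0.2, -0.6]
grip_width: 0.0001
grip_force: 0.0
```

Emit:
play_rows --targets '[[0, [0, 0, -0.4], 0], [0, [0, 0, -0.3], 0], [0, [0, 0, 0], 0]]'

```text
time: 10.3
ee_pos: [0.6145, 0.0444, 0.2833]
eef_rot: [0.105, 3.138, 0.003]
contact_force: [-17.5, -0.5, 35.3]
grip_width: 0.0002
grip_force: 17.8
```

```bash
python3 - <<'E'
from cell import monitor,cams
import cv2
o=monitor.get_obs();print(o["ee_pos"],o["contact_force"])
a=cams.capture("scene")["image"][80:300,230:450,::-1]; cv2.imwrite("pics/c.png",cv2.resize(a,None,fx=2.7,fy=2.7,interpolation=cv2.INTER_CUBIC))
E
```

```text
[0.61448391 0.04440824 0.28325905] [-17.51982168  -0.45672819  35.28619713]
```

View pics/c.png

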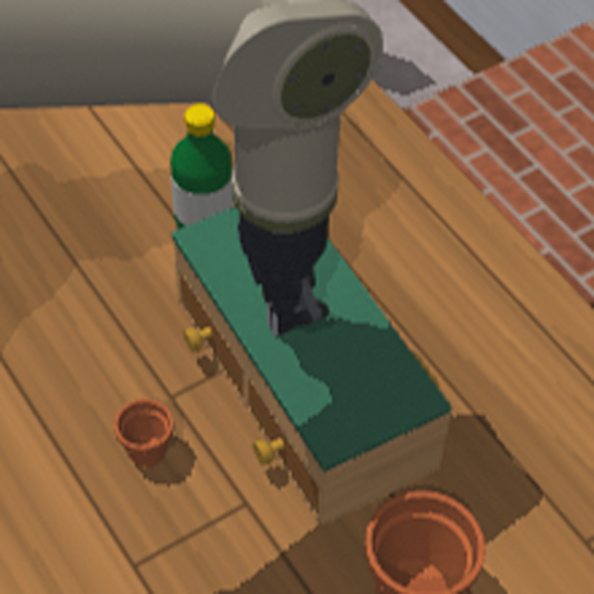

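The lid lies flat (tip on it at 110 mm, stopped at 35 N), with the drawers flush and the pots and bottle in place. I'll lift off and check.

Emit:
play_rows --targets '[[0, [0, 0, 1], 0], [0, [0, 0, 3], 0], [0, [0, 0, 4], 0], [0, [0, 0, 4], 0], [0, [-2, 3, 3], 0], [0, [-3, 4, 0], 0], [0, [-3, 4, 0], 0], [0, [-3, 4, 0], 0], [0, [-3, 4, 0], 0], [0, [0, 0, 0], 0]]'

```text
time: 11.35
ee_pos: [0.47, 0.242, 0.4285]
eef_rot: [-0.086, -3.138, -0.004]
contact_force: [-0.6, 0.9, -1.0]
grip_width: -0.0
grip_force: 0.0
```

Emit:
play_rows --targets '[[0, [-3, 4, 0], 0], [0, [-3, 4, 0], 0], [0, [-3, 4, 0], 0], [0, [-2, 4, 0], 0], [0, [-2, 4, 0], 0], [0, [0, 0, 0], 0], [0, [0, 0, 0], 0]]'

```text
time: 12.05
ee_pos: [0.3438, 0.4357, 0.4281]
eef_rot: [-0.101, -3.14, 0.001]
contact_force: [0.1, -1.1, -0.4]
grip_width: 0.0
grip_force: 0.0
```

```bash
python3 - <<'E'
from cell import monitor,cams
import cv2
print(monitor.get_obs()["ee_pos"])
a=cams.capture("top")["image"][120:280,195:475,::-1]
b=cams.capture("scene")["image"][110:310,260:430,::-1]
r=lambda i:cv2.resize(i,(400,int(i.shape[0]*400/i.shape[1])),interpolation=cv2.INTER_CUBIC)
a,b=r(a),r(b); a=cv2.copyMakeBorder(a,0,b.shape[0]-a.shape[0],0,0,0)
cv2.imwrite("pics/d.png",cv2.hconcat([a,b]))
E
```

```text
[0.34383597 0.43574729 0.42812199]
```

View pics/d.png

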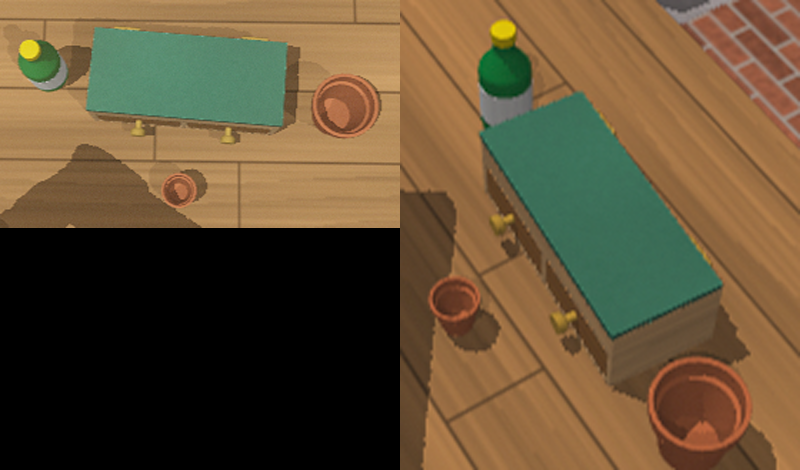

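The lid is flat and both knobs (about (138,128) and (228,136) in the top crop) stand the same distance off the front. The pots and bottle haven't moved and the arm is clear, so I'm handing in.

```bash
python3 -c "
from cell import robot
print(robot.job_done())"
```

```text
the job is handed in; nothing more can be done
None
```

The chest is closed and the job handed in (no verdict came back): both drawers were pushed to their stops, the lid lies flat, and the final pictures show the pots and bottle where they were.

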